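Hold the viewing cell in the light path

TASK

Grip the small rectangular glass viewing cell by its two frosted side faces only (never by its clear faces or its wire bail), lift it up and off its hook, and carry it to the light bench. Hold it upright and free in the air between the lamp and the viewer, its clear faces squarely facing lamp and viewer, so that the light path runs through the centre of both clear faces. Finish while still holding it there, and leave everything else on the bench undisturbed.

Things in the scene. Friction and masses are not known exactly. Their poses are not given: they have to be found in the camera images.
- cell: sealed glass viewing cell with a small cut stone inside, 75-115 g: rectangular block 24 (its x) by 30 (y) by 50 mm tall (z), hanging by a wire bail from one of the stand's two hooks. Origin: centre of the underside. The two FROSTED (milky) faces look along +y and -y, 30 mm apart; the two CLEAR glass faces look along +x and -x. As it hangs, its x axis runs along the hook (within 0.1 rad)
- cell_mid (a point): the middle of the cell: 25 mm above its underside, on its axis, level with the centres of the clear faces; axes as the cell's
- cell_bail (a point): centre of the crossbar of the cell's bail, 74 mm above the cell's underside
- frost_a: the frosted side plate at the cell's +y side (part of the cell; same origin and axes as cell); outer face at y = +15 mm
- frost_b: the frosted side plate at the cell's -y side (part of the cell; same origin and axes as cell); outer face at y = -15 mm
- clear_a: the clear window at the cell's +x side (part of the cell; same origin and axes as cell); outer face at x = +12 mm
- clear_b: the clear window at the cell's -x side (part of the cell; same origin and axes as cell); outer face at x = -12 mm
- bail: the cell's wire bail (part of the cell; origin and axes as cell): a rectangular loop of 4 mm wire in the yz plane, standing on the cell's top (z = 50 mm): uprights at y = +-11 mm, opening 18 mm wide, crossbar's underside 22 mm and top 26 mm above the cell's top
- stand: hook stand, fixed to the work bench: wooden base 90 x 200 x 12 mm (x, y, z), posts (y = +-85 mm) and a crossbar at x = +25 mm up to z = 162 mm, and two flat steel hooks along -x, at y = -50 and y = +50 mm; either one carries the cell, the other the lens. Origin: centre of the base's underside
- light_bench: light bench, fixed to the work bench: grey base plate 100 x 270 x 18 mm (x, y, z), black lamp house with a short tube at its +y end, black viewer tube on a post at its -y end, tops at or below z = 160 mm. Origin: centre of the base's underside. The light path runs level along its y axis at x = 0, 120 mm above the work surface, across an open gap of 90 mm (y = -45 to +45 mm)
- hooks (a point): point of the stand midway between its two hooks, at x = -55 mm (where the bails rest, within 5 mm) and z = 165 mm (top of the straps); axes as the stand's. Each strap is 8 mm wide, 3 mm thick, level, and ends 18 mm farther to -x in an upturned tip 7 mm high, 3 mm thick. To come free a bail rises over 7 mm (the cell's top meets the strap at about 19 mm), then goes over 25 mm to -x
- beam (a point): the middle of the light path: in the centre of the gap between lamp and viewer, 120 mm above the work surface; axes as the light bench's (y along the light)
- lens: bystander: round loupe lens, 50 mm across and 12 mm thick, in a steel rim with the same wire bail, hanging from the other hook. Origin: lowest point
- watch: bystander: wristwatch lying flat, 121 mm long, 40 mm across, 10 mm high. Origin: under its centre
- screwdriver: bystander: screwdriver lying on the bench, 150 mm long. Origin: under its centre
- jar: bystander: small glass jar with steel cap, 44 mm across, 55 mm tall. Origin: under its centre
- dish: bystander: white china dish, 70 mm across, 22 mm high. Origin: under its centre
- brass_weight: bystander: brass cylinder 28 mm across, 35 mm tall. Origin: under its centre
Things that resemble listed ones, but are neither listed nor needed, are in the scene too. Leave any brown or red look-alike of the cell alone. What is shaped like the stand but purple is not meant.

How it is judged:
By the outcome, as a careful person would: the job done as asked, in the order asked, and still so for the second after the job is handed in, while the arm keeps its last pose, push and grip.
It also fails if it takes over 48 s, if anything falls off the work surface, if the arm or the gripper's body presses on something with over 40 N, if the wrist force passes 120 N, or if a joint passes its speed limit or range.

ROBOT

A 6-joint arm with a two-finger parallel gripper is mounted at the origin on the work surface. World frame = base frame: x ahead of the robot, y to its left, z up, the work surface at z = 0. Lengths are in m, angles in rad, forces in N, time in s.
With the tool pointing down it reaches from about 0.325 to 0.775 m from the base axis. Payload 9.3 kg.
Tool frame: the origin (TCP) lies midway between the tips of the shut fingers; the grasp point (between the pads) lies 19 mm behind it; z points along the fingers, y is the line along which they close (so a half turn about z gives the same grasp; the last joint's range is limited). The gripper opens to 85 mm and grips with 20 to 120 N. Pads are 22 mm wide; open, the fingers measure 114 mm over their backs; the gripper's body (76 mm by 85 mm) begins 54 mm behind the grasp point. The pads swing forward as they close: fully open they stand 13 mm farther back than shut.
Start: joints at [-1.361, 0.259, 0.021, 1.334, 0, 1.418], TCP at [0.195, -0.514, 0.231] pointing down, gripper open.
Joint ranges: [-3.04, 3.04], [-0.91, 1.82], [-1.04, 1.36], [-1.92, 1.95], [-1.52, 1.45], [-3.14, 3.14]. Speed limits (rad/s): [2.22, 2.22, 2.79, 3.14, 3.14, 3.14].

INTERFACE

Orientations are given as a 3x3 rotation matrix whose columns are the frame's x, y, z axes.
In Python, from station import manip, grab_frame, camera_info gives the robot as it stands.
- The arm moves only by the tool send_rows, never from a script. Its argument "motion" is a list that holds one entry, the list of rows, each a list of 7 numbers: the finger opening in cm, from 0 to 8.54, then the shift along the tool's x, y, z in cm, then the turn, a rotation vector about the tool's x, y, z in rad. In form: [[[jaw, tx, ty, tz, wx, wy, wz], ...]]. A call has 1 to 5 rows; each row shifts and turns the commanded pose from where the row before left it, along the tool's axes as they then stand; what a row does not reach is not made up. A row lasts 1/8 s, in which the tool goes at most 62.5 mm and 10.7 degrees, less where a joint would pass 70% of its speed; a pose out of reach is approached as far as the arm can. A call is refused whole if a number of a shift passes 6.25 or a number of a turn 0.188, either way. A call with a gripper value outside its range is refused whole. The fingers move at their own pace and stop on an object; "grip_force" is the grip in N (left out, the last holds). Time passes only in rows, so rows that do not move let the fingers close. It gives the time, the measured TCP pose, the force, the opening and the grip force at its end, in the units of the state.
- manip.read_state(): the state, without advancing time (a new reading comes with each control period).
- grab_frame(name): name is "scene" or "top" or "wrist"; returns (picture, depth): 384x512x3 uint8, red, green, blue; 384x512 float32, m along the optical axis (not along the pixel's ray), 0 where there is no reading.
- camera_info(name): a dict with "mtx" (3x3 intrinsics, pixels), "extrinsics" (4x4, takes a point from camera to world coordinates). Camera axes: x right, y up, looking along -z (the intrinsics and any distortion apply to the point x, -y, -z); pixel columns grow to the right and rows downward; lengths in m; the calibration is good to about 2 mm. A picture is of the moment at which its call begins: read the wrist's pose just before it. camera_info takes no time and is no camera call; for the wrist camera it gives the pose at the moment of the call.
- manip.finish_job(): hands the job in; it is judged then, once.
The state is a dict: "time": time; "qpos": joint angles; "joint_velocities": joint speeds; "joint_efforts": joint torques, N m; "eef_pos": TCP position; "orientation": TCP orientation; "contact_force": force on the tool from outside, world axes, zero at the start; "moment": the same for the moment, N m; "opening": opening from 0.0 (shut) to 1.0 (fully open); "gripper_force": force on a finger pad.
Only numpy, scipy, OpenCV 4.12 (cv2) and the standard library are available. Lean on these libraries where they do the work, as an engineer would, in place of code of your own. Each camera call takes 0.05 s, during which the arm holds its last target. There are 200 camera calls.

## Working session

There is one attempt and no reset: what is moved stays moved. The work goes in short steps, Python scripts to look and compute and a tool call to move; the robot and the scene stay as the last step left them, time stands still between calls to the robot, and variables do not carry over. Pictures are saved under pics/ and viewed, at most 10 in all, crops included, and the job is handed in when it is done.

Besides the shell and the picture viewer there is one more tool, called after "Call:" in YAML: its name, and indented under it one key for each argument. send_rows: Moves the arm, as the interface text tells. Its arguments: {"type":"object","properties":{"motion":{"type":"array","items":{"type":"array","items":{"type":"array","items":{"type":"number"}}}},"grip_force":{"type":"number"}},"required":["motion"]}

```bash
ls; mkdir -p pics
cat > h.py <<'E'
import numpy as np, cv2
from station import manip, grab_frame, camera_info
def cap(n,tag):
    ci=camera_info(n); p,d=grab_frame(n)
    np.savez(f'pics/{tag}.npz',p=p,d=d,K=np.array(ci['mtx']),E=np.array(ci['extrinsics']))
    cv2.imwrite(f'pics/{tag}.png',p[:,:,::-1]); return ci
def load(tag): return np.load(f'pics/{tag}.npz')
def ray(f,u,v):
    K,E=f['K'],f['E']; d=np.array([(u-K[0,2])/K[0,0],-(v-K[1,2])/K[1,1],-1.]); return E[:3,3],E[:3,:3]@d
def plane(f,u,v,z):
    o,d=ray(f,u,v); return o+d*(z-o[2])/d[2]
def dep(f,u,v):
    o,d=ray(f,u,v); return o+d*f['d'][int(round(v)),int(round(u))]
def cloud(f):
    K,E=f['K'],f['E']; v,u=np.indices(f['d'].shape); d=f['d']
    P=np.stack([(u-K[0,2])/K[0,0]*d,-(v-K[1,2])/K[1,1]*d,-d],-1)@E[:3,:3].T+E[:3,3]; P[d==0]=np.nan; return P
E
python3 - <<'E'
from h import *
np.set_printoptions(precision=3,suppress=True)
for n in('scene','top','wrist'):
    c=cap(n,n+'0'); print(n,c)
a=np.hstack([cv2.imread('pics/scene0.png'),cv2.imread('pics/top0.png')])
s=manip.read_state(); print(s)
E
```

```text
pics
scene {'mtx': array([[474.714,   0.   , 259.068],
       [  0.   , 474.714, 191.502],
       [  0.   ,   0.   ,   1.   ]]), 'extrinsics': array([[ 0.291, -0.578,  0.762,  1.493],
       [ 0.957,  0.159, -0.245, -0.205],
       [ 0.02 ,  0.801,  0.599,  0.882],
       [ 0.   ,  0.   ,  0.   ,  1.   ]])}
top {'mtx': array([[470.279,   0.   , 266.719],
       [  0.   , 470.279, 193.308],
       [  0.   ,   0.   ,   1.   ]]), 'extrinsics': array([[-0.011,  0.994, -0.108,  0.357],
       [-1.   , -0.01 ,  0.004,  0.112],
       [ 0.003,  0.109,  0.994,  1.717],
       [ 0.   ,  0.   ,  0.   ,  1.   ]])}
wrist {'mtx': array([[314.898,   0.   , 257.09 ],
       [  0.   , 314.898, 191.915],
       [  0.   ,   0.   ,   1.   ]]), 'extrinsics': array([[ 0.354,  0.891,  0.284,  0.267],
       [-0.935,  0.338,  0.107, -0.487],
       [-0.001, -0.304,  0.953,  0.374],
       [ 0.   ,  0.   ,  0.   ,  1.   ]])}
{'time': 0.15, 'qpos': array([-1.361,  0.259,  0.021,  1.334,  0.   ,  1.418]), 'joint_velocities': array([ 0.001, -0.001,  0.002,  0.   ,  0.   , -0.001]), 'joint_efforts': array([  0.004, -55.597,  34.466,   0.011,  -0.   ,   0.   ]), 'eef_pos': array([ 0.195, -0.514,  0.231]), 'orientation': array([[ 0.935,  0.355, -0.   ],
       [ 0.355, -0.935,  0.001],
       [ 0.   , -0.001, -1.   ]]), 'contact_force': array([ 0.417, -0.821,  1.144]), 'moment': array([ 0.019, -0.022, -0.01 ]), 'gripper_force': 0.0, 'opening': 0.9997268159053807}
```

View pics/scene0.png

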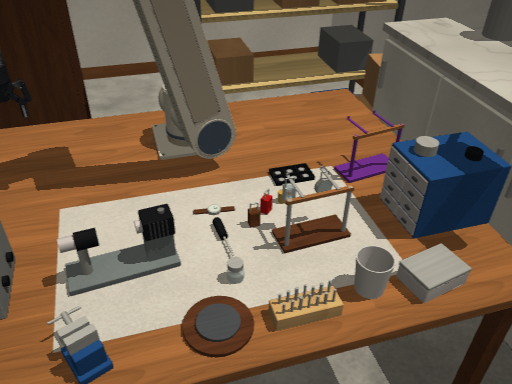

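View pics/top0.png

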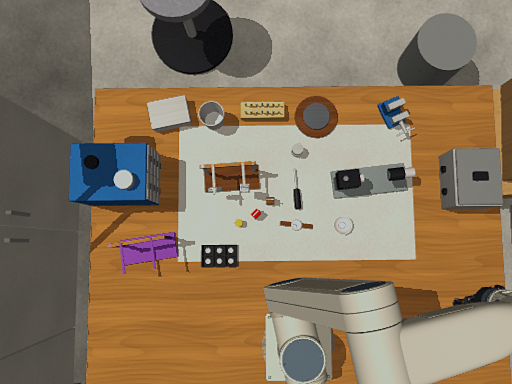

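The scene picture shows the wooden stand at (310,230), with hanging items at (290,190) and (323,180). A brown look-alike is at (254,214) and a red one at (266,203). The light bench is at (125,255) and the purple stand at (370,160). In the top picture the stand is at (230,177) and the light bench at (370,180).

Run:
```python
from h import *
np.set_printoptions(precision=3,suppress=True)
s=cv2.imread('pics/scene0.png')[150:260,230:370]; t=cv2.imread('pics/top0.png')[150:235,190:275]
a=cv2.resize(s,None,fx=4.2,fy=4.2,interpolation=2)[:,:]; b=cv2.resize(t,None,fx=4.2,fy=4.2,interpolation=2)
c=np.zeros((600,800,3),np.uint8); a=cv2.resize(s,(440,346),interpolation=2); b=cv2.resize(t,(355,355),interpolation=2)
c[:346,:440]=a; c[:355,445:]=b
cv2.imwrite('pics/crop1.png',c[:360])
f=load('top0');P=cloud(f)
# stand / light bench: top-view points of height
for (r0,r1,c0,c1,n) in((150,210,190,275,'stand'),(155,205,320,420,'bench')):
    Q=P[r0:r1,c0:c1].reshape(-1,3); Q=Q[~np.isnan(Q[:,0])]
    for lo,hi in((.008,.03),(.08,.2)):
        q=Q[(Q[:,2]>lo)&(Q[:,2]<hi)]
        if len(q)>10: print(n,lo,len(q),cv2.minAreaRect((q[:,:2]*1000).astype(np.float32)),np.median(q[:,2]))
```

```text
stand 0.008 1089 ((595.943115234375, 232.67193603515625), (308.49713134765625, 218.43992614746094), 89.42491912841797) 0.012661898880636402
stand 0.08 496 ((579.95263671875, 207.85897827148438), (252.9556884765625, 118.80912017822266), 87.2601089477539) 0.1618217954172143
bench 0.008 1394 ((589.210205078125, -271.8179931640625), (363.5748291015625, 181.79769897460938), 88.69552612304688) 0.017767000561486168
bench 0.08 811 ((587.7223510742188, -264.2083740234375), (62.80266189575195, 264.31005859375), 6.77627420425415) 0.14288085133002038
```

View pics/crop1.png

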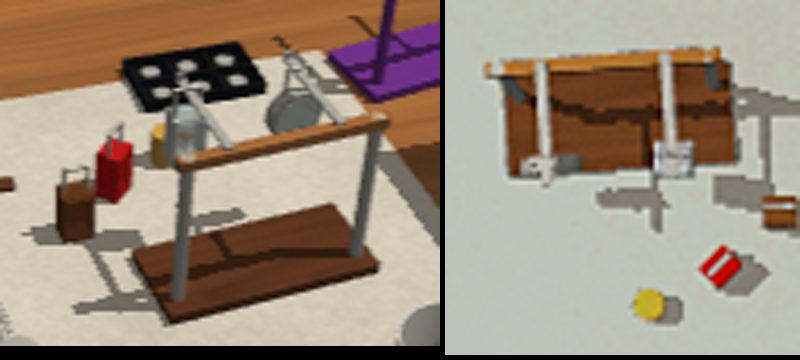

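The cell is the clear block on the stand's −y hook, at scene (290,190), top (244,187). What could be taken for it: the brown block at scene (254,214), the red block at (266,203) and the lens on the other hook at (323,180). By the description and the crop it is the clear one. The purple stand is ignored.

Next I plan a look at the light bench on the way.

```bash
cat >> h.py <<'E'
from scipy.spatial.transform import Rotation as Ro
def Ryaw(y): # tool pointing down, tool x at yaw y
    c,s=np.cos(y),np.sin(y); return np.array([[c,s,0],[s,-c,0],[0,0,-1.]])
def plan(p,yaw,n,jaw,R0=None,p0=None):
    s=manip.read_state(); R=np.array(s['orientation']) if R0 is None else R0; x=np.array(s['eef_pos']) if p0 is None else p0
    w=Ro.from_matrix(R.T@Ryaw(yaw)).as_rotvec()/n; d=(np.array(p)-x)/n
    for i in range(n):
        print(np.round([jaw,*(R.T@d*100),*w],3).tolist()); R=R@Ro.from_rotvec(w).as_matrix()
E
python3 - <<'E'
from h import *
np.set_printoptions(precision=3,suppress=True)
plan([.5,-.30,.34],1.571,8,5.5)
print(plane(load('top0'),244.6,187,.165), dep(load('top0'),244.6,187))
E
```

```text
[5.5, 4.512, -1.15, -1.363, -0.0, -0.0, -0.151]
[5.5, 4.634, -0.458, -1.364, -0.0, -0.0, -0.151]
[5.5, 4.65, 0.245, -1.364, -0.0, -0.0, -0.151]
[5.5, 4.56, 0.942, -1.364, -0.0, -0.0, -0.151]
[5.5, 4.366, 1.617, -1.365, -0.0, -0.0, -0.151]
[5.5, 4.073, 2.256, -1.365, -0.0, -0.0, -0.151]
[5.5, 3.687, 2.843, -1.365, -0.0, -0.0, -0.151]
[5.5, 3.217, 3.365, -1.365, -0.0, -0.0, -0.151]
[0.548 0.18  0.165] [0.548 0.18  0.166]
```

Call:
send_rows:
  motion:
    - [[5.5,4.5,-1.15,-1.4,0,0,-0.15],[5.5,4.6,-0.45,-1.4,0,0,-0.15],[5.5,4.6,0.25,-1.4,0,0,-0.15],[5.5,4.6,0.95,-1.4,0,0,-0.15]]

```text
time: 0.65
eef_pos: [0.3483, -0.4068, 0.2875]
orientation: [[0.567, 0.823, -0.0], [0.823, -0.567, 0.0], [0.0, -0.0, -1.0]]
contact_force: [0.1, -0.6, -0.1]
opening: 0.645
gripper_force: 0.0
```

Call:
send_rows:
  motion:
    - [[5.5,4.4,1.6,-1.4,0,0,-0.15],[5.5,4.1,2.25,-1.4,0,0,-0.15],[5.5,3.7,2.85,-1.4,0,0,-0.15],[5.5,3.2,3.35,-1.4,0,0,-0.15],[5.5,0,0,0,0,0,0]]

```text
time: 1.27
eef_pos: [0.5026, -0.2993, 0.3434]
orientation: [[0.003, 1.0, 0.001], [1.0, -0.003, -0.0], [-0.0, 0.001, -1.0]]
contact_force: [0.2, -0.1, 0.0]
opening: 0.648
gripper_force: 0.0
```

Run:
```python
from h import *
np.set_printoptions(precision=3,suppress=True)
cap('wrist','w1'); plan([.45,.16,.36],3.10,9,5.5)
```

```text
[5.5, 5.11, -0.602, -0.189, -0.0, -0.0, -0.171]
[5.5, 5.138, 0.274, -0.189, -0.0, -0.0, -0.171]
[5.5, 5.017, 1.142, -0.189, -0.0, -0.0, -0.171]
[5.5, 4.75, 1.977, -0.19, -0.0, -0.0, -0.171]
[5.5, 4.346, 2.755, -0.19, -0.0, -0.0, -0.171]
[5.5, 3.815, 3.453, -0.19, -0.0, -0.0, -0.171]
[5.5, 3.173, 4.05, -0.19, -0.0, -0.0, -0.171]
[5.5, 2.44, 4.53, -0.19, -0.0, -0.0, -0.171]
[5.5, 1.635, 4.878, -0.19, -0.0, -0.0, -0.171]
```

View pics/w1.png

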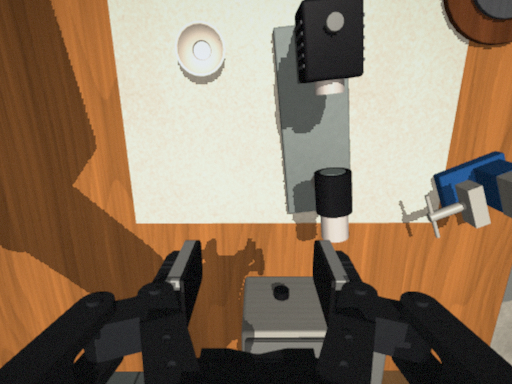

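The wrist view shows the lamp's tube end at (330,90), the viewer tube's rim at (333,172) and the base plate's left edge from (273,27) to (290,213).

Call:
send_rows:
  motion:
    - [[5.5,5.1,-0.6,-0.2,0,0,-0.17],[5.5,5.1,0.3,-0.2,0,0,-0.17],[5.5,5.0,1.15,-0.2,0,0,-0.17],[5.5,4.75,2.0,-0.2,0,0,-0.17],[5.5,4.35,2.75,-0.2,0,0,-0.17]]

```text
time: 1.95
eef_pos: [0.4721, -0.0452, 0.353]
orientation: [[-0.748, 0.664, -0.001], [0.664, 0.748, -0.0], [0.0, -0.0, -1.0]]
contact_force: [1.1, -0.2, 0.0]
opening: 0.644
gripper_force: 0.0
```

Call:
send_rows:
  motion:
    - [[5.5,3.8,3.45,-0.2,0,0,-0.17],[5.5,3.2,4.05,-0.2,0,0,-0.17],[5.5,2.4,4.5,-0.2,0,0,-0.17],[5.5,1.6,4.9,-0.2,0,0,-0.17],[5.5,0,0,0,0,0,0]]

```text
time: 2.58
eef_pos: [0.4512, 0.1604, 0.361]
orientation: [[-0.999, 0.045, -0.001], [0.045, 0.999, 0.0], [0.001, 0.0, -1.0]]
contact_force: [-0.7, -0.9, -1.1]
opening: 0.644
gripper_force: 0.0
```

Run:
```python
from h import *
np.set_printoptions(precision=4,suppress=True)
cap('wrist','w2'); print(manip.read_state()['eef_pos'])
def rect(q): 
    c,s,a=cv2.minAreaRect((q[:,:2]*1000).astype(np.float32)); return np.round(c,1),np.round(s,1),round(a,2)
for tag,(r0,r1,c0,c1) in (('w1',(0,270,265,370)),('top0',(150,205,325,415))):
    f=load(tag);P=cloud(f)[r0:r1,c0:c1].reshape(-1,3);C=f['p'][r0:r1,c0:c1].reshape(-1,3).astype(int)
    b=(P[:,2]>.012)&(P[:,2]<.024); print(tag,'base',b.sum(),rect(P[b]),np.median(P[b,2]))
    h=(P[:,2]>.11)&(P[:,2]<.2)
    c0=P[b].mean(0)
    for nm,m in(('lamp',P[:,1]>-.26),('view',P[:,1]<-.29)):
        q=P[h&m]
        if len(q)>20: print(nm,len(q),rect(q),q.min(0),q.max(0))
    # tube-axis ridge by y slices
    for y in np.arange(-.40,-.14,.01):
        q=P[h&(abs(P[:,1]-y)<.005)]
        if len(q)>4: print(round(y,3),len(q),q[:,0].min(),q[:,0].max(),(q[:,0].min()+q[:,0].max())/2,np.median(q[:,2]), q[:,2].max())
```

```text
[0.4516 0.159  0.3609]
w1 base 7918 (array([ 587.5, -268.3]), array([100.3, 269.3]), 6.04) 0.018217037595137403
lamp 5601 (array([ 577.5, -181.2]), array([63. , 86.8]), 3.63) [ 0.5439 -0.2252  0.1101] [ 0.6097 -0.1396  0.1581]
view 2386 (array([ 596.5, -355. ]), array([43.7, 86.5]), 6.45) [ 0.5706 -0.3994  0.1101] [ 0.617  -0.311   0.1438]
-0.4 55 0.584262021195008 0.6133498847899824 0.5988059529924952 0.13475421465060805 0.13858197567030317
-0.39 201 0.5827491319282462 0.6150105621446275 0.5988798470364368 0.13489024437449332 0.13846911097512732
-0.38 203 0.5816026490243067 0.6142440626611082 0.5979233558427075 0.1351758343241269 0.13895213480840085
-0.37 202 0.5792266110834813 0.6137331743435577 0.5964798927135195 0.13530073152717076 0.13898664488214546
-0.36 239 0.5747342741844302 0.617021267706509 0.5958777709454697 0.13906927102689237 0.14360453968231612
-0.35 288 0.5737648063833267 0.6167491536323608 0.5952569800078438 0.13941627168036014 0.14368809244427638
-0.34 303 0.5724713170231723 0.6161056618299382 0.5942884894265552 0.13966374111001417 0.14344225426028867
-0.33 305 0.57
[... 2759 characters left out ...]
0714484085159 0.5721480062246964 0.1415547591244204 0.15157551144740755
-0.2 54 0.5490177411008337 0.6078639269517189 0.5784408340262763 0.1490908513292999 0.157860810591538
-0.19 59 0.5471845474884915 0.6081625708330529 0.5776735591607722 0.14848892373175082 0.1569897485588887
-0.18 56 0.546723456288049 0.6083149456634549 0.5775192009757519 0.14881957769942145 0.1577276465587547
-0.17 51 0.5455946587476124 0.6050917421897748 0.5753432004686936 0.14730590103112817 0.15838856333059215
-0.16 55 0.5454290365431815 0.6052194827671882 0.5753242596551849 0.14909341749822103 0.16673994018064042
-0.15 58 0.5429397083742608 0.6059057707740257 0.5744227395741432 0.14907854410692323 0.15711499503967508
```

View pics/w2.png

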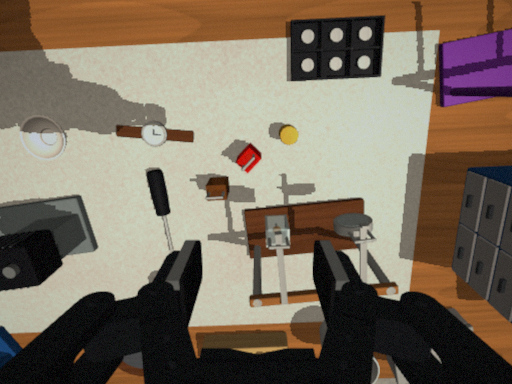

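The wrist view shows the cell at (277,232) on the left hook and the lens at (352,225) on the right one. The brown block is at (217,187), the red at (249,158) and the brass weight at (289,135). The bench axis came out at centre (0.587, −0.268), yaw about 0.103, with both tubes agreeing. Now a closer crop and the cloud for the cell.

Run:
```python
from h import *
np.set_printoptions(precision=4,suppress=True)
f=load('w2');P=cloud(f)
def rect(q): 
    c,s,a=cv2.minAreaRect((q[:,:2]*1000).astype(np.float32)); return np.round(c,1),np.round(s,1),round(a,2)
sub=P[190:310,240:400].reshape(-1,3)
b=(sub[:,2]>.006)&(sub[:,2]<.018); print('base',rect(sub[b]),np.median(sub[b,2]))
roi=P[205:260,255:302].reshape(-1,3)
for lo,hi in((.09,.13),(.13,.15),(.15,.16),(.16,.18)):
    q=roi[(roi[:,2]>lo)&(roi[:,2]<hi)]; print(lo,len(q),len(q)>3 and (rect(q),q.min(0),q.max(0),np.median(q,0)))
cb=P[280:310,245:400].reshape(-1,3); q=cb[(cb[:,2]>.145)&(cb[:,2]<.18)]; print('crossbar',rect(q),np.median(q[:,2]))
st=P[245:290,270:290].reshape(-1,3); q=st[(st[:,2]>.155)&(st[:,2]<.18)]; print('strap',rect(q),np.median(q[:,2]))
im=f['p'][195:315,235:395,::-1]; cv2.imwrite('pics/crop2.png',cv2.resize(im,(800,600),interpolation=2))
plan([.50,.19,.30],3.10,3,5.5)
```

```text
base (array([599.3, 234. ]), array([ 90.9, 198.4]), 3.38) 0.011960106943739751
0.09 241 ((array([537. , 180.6]), array([ 6.9, 30.7]), 11.24), array([0.5359, 0.1662, 0.0929]), array([0.5434, 0.1962, 0.13  ]), array([0.5369, 0.1814, 0.1119]))
0.13 341 ((array([548.2, 181.1]), array([23.6, 30.1]), 1.02), array([0.5363, 0.1662, 0.1302]), array([0.5602, 0.1959, 0.1494]), array([0.5418, 0.1784, 0.1427]))
0.15 27 ((array([548. , 181.1]), array([25.8,  3. ]), 88.93), array([0.5463, 0.1682, 0.1507]), array([0.5496, 0.194 , 0.1595]), array([0.5475, 0.172 , 0.1554]))
0.16 259 ((array([548.2, 181.5]), array([23.5, 35.5]), 66.29), array([0.5294, 0.169 , 0.1603]), array([0.5681, 0.194 , 0.1733]), array([0.5474, 0.1812, 0.166 ]))
crossbar (array([612. , 235.4]), array([ 38.3, 189. ]), 3.31) 0.16159455682356305
strap (array([578. , 181.6]), array([63.5, 22.5]), 0.21) 0.16528688291196475
[5.5, -1.563, 1.111, 2.029, -0.0, -0.0, -0.002]
[5.5, -1.566, 1.107, 2.03, -0.0, -0.0, -0.002]
[5.5, -1.568, 1.103, 2.03, -0.0, -0.0, -0.002]
```

View pics/crop2.png

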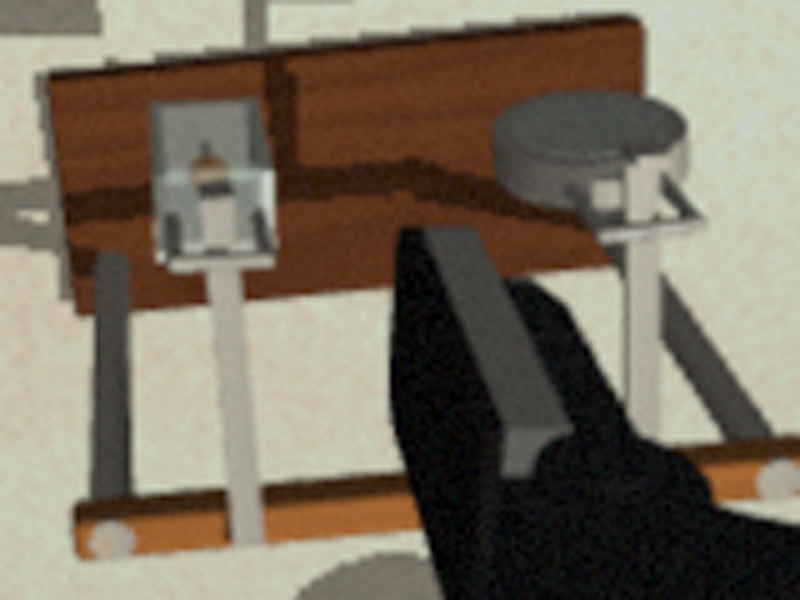

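The close crop confirms the choice: a clear block with a stone inside, on the left strap, milky side plates left and right, clear face towards the robot. The depth gives 23.6 × 30.1 mm, z from 0.093 to 0.143, which matches the sizes and heights given. I move closer for a second view.

Call:
send_rows:
  motion:
    - [[5.5,-2.3,0.7,2.3,0,0,0],[5.5,-2.3,0.7,2.3,0,0,-0.03],[5.5,-2.3,0.7,2.3,0,0,-0.03],[5.5,0,0,0,0,0,0]]

```text
time: 3.12
eef_pos: [0.5224, 0.175, 0.2897]
orientation: [[-1.0, -0.007, -0.004], [-0.007, 1.0, -0.001], [0.004, -0.001, -1.0]]
contact_force: [-1.3, -0.4, -0.5]
opening: 0.646
gripper_force: 0.0
```

Run:
```python
from h import *
np.set_printoptions(precision=4,suppress=True)
c=cap('wrist','w3'); print(manip.read_state()['eef_pos'])
def rect(q): 
    c,s,a=cv2.minAreaRect((q[:,:2]*1000).astype(np.float32)); return np.round(c,1),np.round(s,1),round(a,2)
for t in('w2','w3'):
    P=cloud(load(t)).reshape(-1,3)
    m=(abs(P[:,0]-.548)<.02)&(abs(P[:,1]-.181)<.022)
    q=P[m&(P[:,2]>.09)&(P[:,2]<.15)]; print(t,len(q),rect(q),q.min(0),q.max(0))
    fr=q[(q[:,2]<.139)&(q[:,0]<.541)]; l=np.polyfit(fr[:,1],fr[:,0],1); print('front x=',l,'yaw',-l[0],len(fr))
    b=P[m&(P[:,2]>.15)&(P[:,2]<.162)]; print('uprights',len(b),len(b)>3 and rect(b))
    b=P[m&(P[:,2]>.163)&(P[:,2]<.171)]; b=b[(abs(b[:,0]-.548)<.006)&(abs(b[:,1]-.181)>.006)]; print('bailtop',len(b), len(b)>3 and (np.polyfit(b[:,1],b[:,0],1),b.mean(0)))
    s=P[(abs(P[:,1]-.182)<.012)&(P[:,0]>.56)&(P[:,0]<.60)&(P[:,2]>.16)&(P[:,2]<.17)]; print('strap',np.polyfit(s[:,0],s[:,1],1),np.median(s,0))
plan([.548,.181,.20],np.pi+.02,3,5.5)
```

```text
[0.5219 0.1752 0.2912]
w2 582 (array([548.2, 181.1]), array([30. , 24.4]), 89.32) [0.5359 0.1662 0.0929] [0.5602 0.1962 0.1494]
front x= [0.0024 0.5365] yaw -0.0024002162020265744 306
uprights 31 (array([548. , 181.1]), array([25.8,  3. ]), 88.93)
bailtop 44 (array([-0.0177,  0.5513]), array([0.5481, 0.1809, 0.1676]))
strap [0.0647 0.1459] [0.5796 0.1832 0.165 ]
w3 758 (array([548.7, 181.1]), array([24.4, 29.9]), 0.04) [0.5365 0.1662 0.0929] [0.561  0.1961 0.15  ]
front x= [0.0004 0.537 ] yaw -0.0003641313653464619 364
uprights 36 (array([546. , 179.2]), array([23.4, 19.4]), 42.19)
bailtop 77 (array([-0.0013,  0.5487]), array([0.5484, 0.181 , 0.1679]))
strap [0.0628 0.1469] [0.5796 0.1835 0.1652]
[5.5, -0.88, 0.19, 3.039, -0.0, -0.001, -0.004]
[5.5, -0.878, 0.185, 3.04, -0.0, -0.001, -0.004]
[5.5, -0.876, 0.181, 3.041, -0.0, -0.001, -0.004]
```

The two views agree: centre (0.5485, 0.1811), yaw about 0. Descending.

Call:
send_rows:
  motion:
    - [[5.5,-0.9,0.2,3.0,0,0,0.005],[5.5,-0.9,0.2,3.0,0,0,0],[5.5,-0.9,0.2,3.0,0,0,0],[5.5,0,0,2.0,0,0,0],[5.5,0,0,0,0,0,0]]

```text
time: 3.8
eef_pos: [0.548, 0.1821, 0.1822]
orientation: [[-1.0, -0.004, -0.001], [-0.004, 1.0, -0.0], [0.001, -0.0, -1.0]]
contact_force: [-0.3, 0.1, -0.3]
opening: 0.642
gripper_force: 0.0
```

Run:
```python
from h import *
plan([.5485,.1811,.107],np.pi,5,5.5); print(manip.read_state()['eef_pos'])
```

```text
[5.5, -0.012, -0.019, 1.505, -0.0, -0.0, 0.001]
[5.5, -0.011, -0.019, 1.505, -0.0, -0.0, 0.001]
[5.5, -0.011, -0.019, 1.505, -0.0, -0.0, 0.001]
[5.5, -0.011, -0.02, 1.505, -0.0, -0.0, 0.001]
[5.5, -0.01, -0.02, 1.505, -0.0, -0.0, 0.001]
[0.54801488 0.18209351 0.18223269]
```

Call:
send_rows:
  motion:
    - [[5.5,0,-0.05,1.9,0,0,0.002],[5.5,0,-0.03,1.9,0,0,0.002],[5.5,0,0,1.9,0,0,0],[5.5,0,0,1.8,0,0,0],[5.5,0,0,0,0,0,0]]

```text
time: 4.42
eef_pos: [0.5487, 0.1818, 0.1081]
orientation: [[-1.0, -0.001, 0.0], [-0.001, 1.0, -0.0], [-0.0, -0.0, -1.0]]
contact_force: [1.7, -0.3, 0.6]
opening: 0.645
gripper_force: 0.0
```

Call:
send_rows:
  motion:
    - [[4.0,0,0,0,0,0,0],[3.4,0,0,0,0,0,0],[3.2,0,0,0,0,0,0]]
  grip_force: 35

```text
time: 4.8
eef_pos: [0.5491, 0.1824, 0.108]
orientation: [[-1.0, -0.002, 0.001], [-0.002, 1.0, 0.0], [-0.001, 0.0, -1.0]]
contact_force: [0.4, 0.5, -0.2]
opening: 0.37
gripper_force: 0.0
```

Run:
```python
from h import *
cap('wrist','w4'); s=manip.read_state(); print(s['eef_pos'],s['opening']*85.4,s['contact_force'])
cv2.imwrite('pics/w4c.png',cv2.resize(cv2.imread('pics/w4.png')[130:384,120:400],(660,600)))
```

```text
[0.54898446 0.18244987 0.10777322] 32.037688339981955 [ 0.50401597 -0.12930275  0.86668902]
```

View pics/w4c.png

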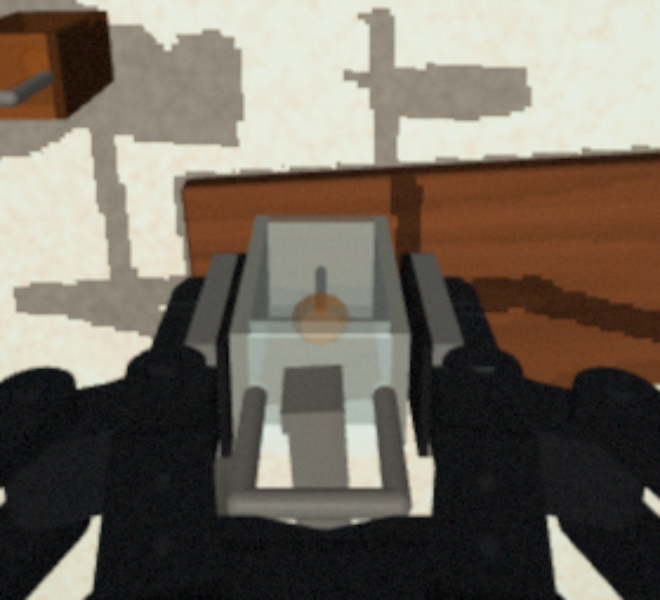

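The fingers flank the two milky sides with a small gap left and right, and the bail and strap are clear. Centre and close.

Call:
send_rows:
  motion:
    - [[3.2,0,-0.08,0,0,0,0],[2.4,0,0,0,0,0,0],[2.4,0,0,0,0,0,0],[2.4,0,0,0,0,0,0]]
  grip_force: 35

```text
time: 5.35
eef_pos: [0.5489, 0.1815, 0.1074]
orientation: [[-1.0, -0.002, 0.0], [-0.002, 1.0, -0.0], [-0.0, -0.0, -1.0]]
contact_force: [0.1, -0.5, 2.3]
opening: 0.343
gripper_force: 36.5
```

Call:
send_rows:
  motion:
    - [[2.4,0,0,-0.4,0,0,0],[2.4,0,0,-0.4,0,0,0],[2.4,0,0,-0.45,0,0,0],[2.4,0,0,0,0,0,0]]

```text
time: 5.85
eef_pos: [0.549, 0.1817, 0.1202]
orientation: [[-1.0, -0.002, 0.001], [-0.002, 1.0, 0.0], [-0.001, 0.0, -1.0]]
contact_force: [-1.0, -0.2, -1.2]
opening: 0.345
gripper_force: 36.2
```

Run:
```python
from h import *
cap('wrist','w5'); s=manip.read_state(); print(s['eef_pos'],s['contact_force'])
f=load('w5');P=cloud(f).reshape(-1,3)
m=(abs(P[:,0]-.548)<.006)&(abs(P[:,1]-.181)>.006)&(abs(P[:,1]-.181)<.014)&(P[:,2]>.16)&(P[:,2]<.2);print('bail top',P[m].max(0) if m.any() else 0)
m=(P[:,0]<.537)&(P[:,0]>.525)&(abs(P[:,1]-.181)<.008)&(P[:,2]>.15)&(P[:,2]<.19);print('tip',P[m].min(0),P[m].max(0))
q=P[(abs(P[:,0]-.548)<.02)&(abs(P[:,1]-.181)<.013)&(P[:,2]>.09)&(P[:,2]<.16)]; print(q.min(0),q.max(0))
```

```text
[0.54894309 0.18161345 0.11997875] [-0.56619694  0.37801443 -0.5233465 ]
bail top [0.55067453 0.19441449 0.185004  ]
tip [0.52983882 0.17397014 0.15055273] [0.5369977  0.18888268 0.1739416 ]
[0.53660165 0.16800821 0.10555535] [0.56180349 0.19399933 0.15985971]
```

Call:
send_rows:
  motion:
    - [[2.4,1.0,-0.06,0,0,0,0],[2.4,1.2,-0.08,0,0,0,0],[2.4,1.2,-0.08,0,0,0,0],[2.4,1.2,-0.08,0,0,0,0],[2.4,0,0,0,0,0,0]]

```text
time: 6.52
eef_pos: [0.5019, 0.1785, 0.1201]
orientation: [[-1.0, -0.002, 0.0], [-0.002, 1.0, 0.0], [-0.0, 0.0, -1.0]]
contact_force: [0.6, -0.3, -0.6]
opening: 0.347
gripper_force: 36.2
```

Call:
send_rows:
  motion:
    - [[2.4,0.5,0,-1.5,0,0,0],[2.4,0,0,-3.0,0,0,0],[2.4,0,0,-3.0,0,0,0],[2.4,0,0,-2.5,0,0,0],[2.4,0,0,0,0,0,0]]

```text
time: 7.15
eef_pos: [0.4989, 0.1787, 0.2222]
orientation: [[-1.0, -0.002, 0.004], [-0.002, 1.0, 0.001], [-0.004, 0.001, -1.0]]
contact_force: [0.9, 0.2, -1.8]
opening: 0.35
gripper_force: 36.2
```

Run:
```python
from h import *
np.set_printoptions(precision=4,suppress=True)
cap('wrist','w6'); cap('top','t6'); s=manip.read_state(); print(s['eef_pos'],s['contact_force'],s['opening'],s['qpos'])
f=load('w6');P=cloud(f).reshape(-1,3);T=(P-s['eef_pos'])@np.array(s['orientation'])
m=(abs(T[:,0])<.02)&(abs(T[:,1])<.0135)&(T[:,2]<.04)&(T[:,2]>-.07); q=T[m]; print(q.min(0),q.max(0))
fr=q[(q[:,0]>.005)&(q[:,2]>-.025)]; print('front face, tool',len(fr),np.median(fr,0), np.linalg.lstsq(np.c_[fr[:,1:],np.ones(len(fr))],fr[:,0],rcond=None)[0], fr[:,2].max())
```

```text
[0.4978 0.1785 0.2196] [ 0.5178  0.222  -1.0387] 0.3440494507689225 [ 0.1855  0.226  -0.0524  1.2922 -0.      0.1834]
[-0.0138 -0.0135 -0.07  ] [0.0172 0.0135 0.0118]
front face, tool 1864 [ 0.0103 -0.0001 -0.0098] [-0.0001 -0.0031  0.0103] 0.011761693918050924
```

The cell is free, held at the same place in the tool as when gripped. Next I plan the carry.

Run:
```python
from h import *
plan([.5872,-.2683,.26],1.674,14,2.4)
```

```text
[2.4, -0.632, -3.193, -0.288, 0.0, 0.0, 0.105]
[2.4, -0.963, -3.109, -0.288, 0.0, 0.0, 0.105]
[2.4, -1.283, -2.991, -0.288, 0.0, 0.0, 0.105]
[2.4, -1.59, -2.84, -0.288, 0.0, 0.0, 0.105]
[2.4, -1.879, -2.658, -0.288, 0.0, 0.0, 0.105]
[2.4, -2.147, -2.446, -0.288, 0.0, 0.0, 0.105]
[2.4, -2.391, -2.208, -0.288, 0.0, 0.0, 0.105]
[2.4, -2.609, -1.945, -0.288, 0.0, 0.0, 0.105]
[2.4, -2.799, -1.661, -0.288, 0.0, 0.0, 0.105]
[2.4, -2.957, -1.358, -0.288, 0.0, 0.0, 0.105]
[2.4, -3.084, -1.041, -0.288, 0.0, 0.0, 0.105]
[2.4, -3.176, -0.712, -0.288, 0.0, 0.0, 0.105]
[2.4, -3.233, -0.375, -0.288, 0.0, 0.0, 0.105]
[2.4, -3.254, -0.035, -0.288, 0.0, 0.0, 0.105]
```

Call:
send_rows:
  motion:
    - [[2.4,-0.6,-3.2,-0.3,0,0,0.105],[2.4,-0.95,-3.1,-0.3,0,0,0.105],[2.4,-1.3,-3.0,-0.3,0,0,0.105],[2.4,-1.6,-2.85,-0.3,0,0,0.105],[2.4,-1.9,-2.65,-0.3,0,0,0.105]]

```text
time: 7.88
eef_pos: [0.5294, 0.0177, 0.2336]
orientation: [[-0.865, 0.502, -0.002], [0.502, 0.865, 0.0], [0.002, -0.001, -1.0]]
contact_force: [0.4, -0.8, -1.6]
opening: 0.344
gripper_force: 36.2
```

Call:
send_rows:
  motion:
    - [[2.4,-2.15,-2.45,-0.3,0,0,0.105],[2.4,-2.4,-2.2,-0.3,0,0,0.105],[2.4,-2.6,-1.95,-0.3,0,0,0.105],[2.4,-2.8,-1.65,-0.3,0,0,0.105],[2.4,-2.95,-1.35,-0.3,0,0,0.105]]

```text
time: 8.5
eef_pos: [0.5616, -0.1417, 0.2485]
orientation: [[-0.496, 0.868, -0.002], [0.868, 0.496, 0.001], [0.002, -0.001, -1.0]]
contact_force: [0.6, -0.9, -0.0]
opening: 0.348
gripper_force: 36.2
```

Call:
send_rows:
  motion:
    - [[2.4,-3.1,-1.05,-0.3,0,0,0.105],[2.4,-3.2,-0.7,-0.3,0,0,0.105],[2.4,-3.2,-0.35,-0.3,0,0,0.105],[2.4,-3.25,-0.05,-0.3,0,0,0.105],[2.4,0,0,0,0,0,0]]

```text
time: 9.12
eef_pos: [0.5874, -0.2703, 0.2596]
orientation: [[-0.1, 0.995, -0.002], [0.995, 0.1, 0.001], [0.001, -0.002, -1.0]]
contact_force: [-0.4, 0.4, -1.3]
opening: 0.345
gripper_force: 36.2
```

Run:
```python
from h import *
np.set_printoptions(precision=4,suppress=True)
cap('scene','s6'); cap('wrist','w7'); s=manip.read_state(); print(s['eef_pos'],s['contact_force'],s['opening'],np.abs(s['joint_velocities']).max())
f=load('w7');P=cloud(f).reshape(-1,3);T=(P-s['eef_pos'])@np.array(s['orientation'])
m=(abs(T[:,0])<.02)&(abs(T[:,1])<.0135)&(T[:,2]<.04)&(T[:,2]>-.07); q=T[m]; print(q.min(0),q.max(0))
fr=q[(q[:,0]>.007)&(q[:,2]>-.02)]; print(len(fr),np.median(fr,0), np.linalg.lstsq(np.c_[fr[:,1:],np.ones(len(fr))],fr[:,0],rcond=None)[0], fr[:,2].max())
plan([.5872,-.2683,.15],1.674,6,2.4)
```

```text
[ 0.5872 -0.2682  0.2604] [-0.0908  0.1493 -0.8301] 0.34706843140550303 0.019213516463577014
[-0.0149 -0.0135 -0.0698] [0.0169 0.0135 0.0151]
1729 [ 0.0095  0.0002 -0.0057] [-0.003  -0.0015  0.0095] 0.015054712624210683
[2.4, -0.004, 0.003, 1.84, -0.0, -0.0, 0.0]
[2.4, -0.004, 0.002, 1.84, -0.0, -0.0, 0.0]
[2.4, -0.003, 0.002, 1.84, -0.0, -0.0, 0.0]
[2.4, -0.003, 0.001, 1.84, -0.0, -0.0, 0.0]
[2.4, -0.002, 0.001, 1.84, -0.0, -0.0, 0.0]
[2.4, -0.002, -0.0, 1.84, -0.0, -0.0, 0.0]
```

Call:
send_rows:
  motion:
    - [[2.4,0,0,2.5,0,0,0],[2.4,0,0,2.5,0,0,0],[2.4,0,0,2.5,0,0,0],[2.4,0,0,2.5,0,0,0],[2.4,0,0,0,0,0,0]]

```text
time: 9.85
eef_pos: [0.5865, -0.2666, 0.16]
orientation: [[-0.105, 0.994, -0.003], [0.994, 0.105, 0.002], [0.003, -0.003, -1.0]]
contact_force: [-0.1, 0.0, -0.3]
opening: 0.346
gripper_force: 36.2
```

Call:
send_rows:
  motion:
    - [[2.4,0,0,1.5,0,0,0],[2.4,0,0,1.5,0,0,0],[2.4,0,0,1.5,0,0,0],[2.4,0,0,0.5,0,0,0],[2.4,0,0,0,0,0,0]]

```text
time: 10.48
eef_pos: [0.5874, -0.2683, 0.1114]
orientation: [[-0.103, 0.995, -0.001], [0.995, 0.103, 0.0], [0.0, -0.001, -1.0]]
contact_force: [0.3, -1.5, -0.8]
opening: 0.347
gripper_force: 36.2
```

Run:
```python
from h import *
np.set_printoptions(precision=4,suppress=True)
c=cap('scene','s8'); cap('wrist','w8'); s=manip.read_state(); print(s['eef_pos'],s['contact_force'],s['opening'],s['time'],s['orientation'])
f=load('s8')
P=cloud(f).reshape(-1,3);a=np.array(s['orientation'])[:,0];a=a/np.linalg.norm(a)
Q=(P-[.5872,-.2683,.12]);T=np.c_[Q@[.9947,.1028,0],Q@[-.1028,.9947,0],Q[:,2]]
m=(abs(T[:,0])<.0165)&(abs(T[:,1])<.02)&(T[:,2]>-.06)&(T[:,2]<.03); q=T[m]; print(len(q)); 
print(np.percentile(q,[1,50,99],axis=0))
b=q[(q[:,2]<-.01)]; print(b.min(0),b.max(0))
w=np.hstack([cv2.resize(f['p'][185:290,40:200,::-1],(400,262),interpolation=2),cv2.resize(load('w8')['p'][:,:,::-1],(400,262))]); cv2.imwrite('pics/fin.png',w)
```

```text
[ 0.5878 -0.2685  0.1122] [-0.7882 -0.4505 -0.931 ] 0.34626550575639364 10.575 [[-0.1028  0.9947  0.0006]
 [ 0.9947  0.1028 -0.0004]
 [-0.0004  0.0005 -1.    ]]
42
[[-0.0083 -0.0131 -0.022 ]
 [ 0.0147 -0.0084 -0.0136]
 [ 0.0165  0.0104  0.0283]]
[-0.0012 -0.013  -0.0222] [ 0.0165  0.0106 -0.0107]
```

View pics/fin.png

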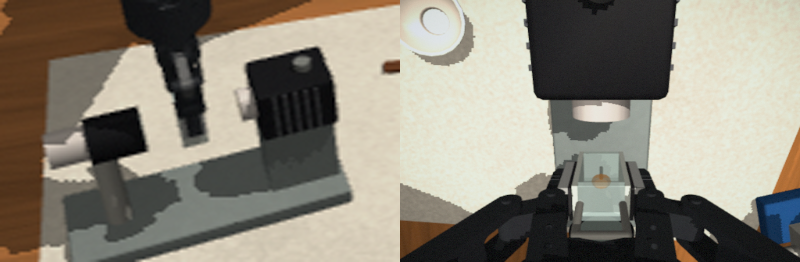

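The scene view shows the cell hanging in the gap between the viewer tube and the lamp; the wrist view shows the lamp tube squarely in front of its clear face. I lower it about 1.5 mm to centre the height.

Call:
send_rows:
  motion:
    - [[2.4,0,0,0.15,0,0,0],[2.4,0,0,0,0,0,0],[2.4,0,0,0,0,0,0],[2.4,0,0,0,0,0,0]]

```text
time: 11.08
eef_pos: [0.5876, -0.2684, 0.1104]
orientation: [[-0.103, 0.995, 0.0], [0.995, 0.103, -0.0], [-0.0, 0.0, -1.0]]
contact_force: [-0.0, -0.4, -1.5]
opening: 0.346
gripper_force: 36.2
```

Run:
```python
from h import *
np.set_printoptions(precision=4,suppress=True)
cap('wrist','w9'); s=manip.read_state(); print(s['eef_pos'],s['contact_force'],s['opening'])
f=load('w9');P=cloud(f).reshape(-1,3)
# cell bottom from near clear face, and lamp tube axis from this view
Q=(P-[.5872,-.2683,.12]);T=np.c_[Q@[.9947,.1028,0],Q@[-.1028,.9947,0],Q[:,2]]
q=T[(abs(T[:,0])<.0135)&(T[:,1]>.005)&(T[:,1]<.018)&(abs(T[:,2])<.035)]; print('cell face',len(q),q.min(0),q.max(0),np.median(q,0))
t=T[(abs(T[:,0])<.03)&(T[:,1]>.04)&(T[:,1]<.055)&(abs(T[:,2])<.03)]; print('lamp tube',len(t),t.min(0),t.max(0))
```

```text
[ 0.5876 -0.2684  0.1103] [-0.453   0.2821 -0.7763] 0.34449700121944005
cell face 3777 [-0.0135  0.005  -0.0239] [0.0135 0.0112 0.0278] [0.0001 0.0101 0.0129]
lamp tube 1949 [-0.0157  0.0444  0.0028] [0.0157 0.055  0.0191]
```

Cell and lamp tube are both centred on the axis, and the middle of the cell is at about 0.121 m. Handing in.

```bash
python3 -c "
from station import manip
print(manip.finish_job())"
```

```text
the job is handed in; nothing more can be done
None
```

The cell, gripped only by its two frosted faces, is held upright and free in the gap between lamp and viewer, centred on the light path to about 1 mm by my measurements with its clear faces square to it; the job was handed in at about 11 s, and nothing else was touched as far as I could see.

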